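# Lock the mineral display gate with its square pin

## Robot

A 6-joint arm with a two-finger parallel gripper is mounted at the origin on the work surface. World frame = base frame: x ahead of the robot, y to its left, z up, the work surface at z = 0. Lengths are in m, angles in rad, forces in N, time in s.
With the tool pointing down it reaches from about 0.4 to 0.825 m from the base axis. Payload 7 kg.
Tool frame: the origin (TCP) lies where the fingers leave the gripper's body, on its centre line; the fingertips stand 66 mm ahead of it and the grasp point (between the pads) lies 47 mm ahead of it; z points along the fingers, y is the line along which they close (so a half turn about z gives the same grasp; the last joint's range is limited). The gripper opens to 88 mm and grips with 3 to 60 N. Pads are 19 mm wide; open, the fingers measure 130 mm over their backs; the gripper's body (78 mm by 193 mm) begins 47 mm behind the grasp point.
Start: joints at [-0.911, 0.359, 0.012, 0, -1.224, -0.288], TCP at [0.245, -0.629, 0.292] pointing down, gripper open.
Joint ranges: [-3.07, 3.07], [-1.43, 2.12], [-1.02, 1.25], [-3.03, 1.67], [-3.05, -0], [-3.03, 3.03]. Speed limits (rad/s): [2.39, 2.39, 3.01, 3.14, 3.14, 3.14].

## Interface

Orientations are given as a 3x3 rotation matrix whose columns are the frame's x, y, z axes.
In Python, from plant import manip gives the robot as it stands.
- The arm moves only by the tool send_rows, never from a script. Its argument "steps" is one flat list of numbers, 7 for each row, row after row: the shift along the tool's x, y, z each as a share of 300 mm, from -1 to 1, then the turn, a rotation vector about the tool's x, y, z each as a share of 45 degrees, from -1 to 1, then the gripper's target within -1 to 1 (fully open at 1, half-way at 0, shut at -1). A call has 1 to 12 rows; each row is the pose to reach, as a shift and turn from the pose commanded when the call began, along the tool's axes at that moment; what a row does not reach only later rows make up. A row lasts 1/8 s, in which the tool goes at most 62.5 mm and 10.7 degrees, less where a joint would pass 70% of its speed; a pose out of reach is approached as far as the arm can. A call with a number of a shift or a turn outside -1 to 1 is refused whole. A call with a gripper value outside its range is refused whole. The fingers move at their own pace and stop on an object; "newtons" is the grip in N (left out, the last holds). Time passes only in rows, so rows that repeat a pose let the fingers close. It gives the time, the measured TCP pose, the force, the opening and the grip force at its end, in the units of the state.
- manip.read_state(): the state, without advancing time (a new reading comes with each control period).
- manip.capture(name): name is "scene" or "top" or "wrist"; returns a dict with "pixels" (420x560x3 uint8, red, green, blue), "range_z" (420x560 float32, m along the optical axis (not along the pixel's ray), 0 where there is no reading), "K" (3x3 intrinsics, pixels), "R" (3x3) and "t" (3): a world point X has camera coordinates R X + t. Camera axes: x right, y down, z forward; pixel columns grow to the right and rows downward; lengths in m; the calibration is good to about 2 mm. A picture is of the moment at which its call begins.
- manip.job_done(): hands the job in; it is judged then, once.
The state is a dict: "t": time; "joint_pos": joint angles; "dq": joint speeds; "joint_efforts": joint torques, N m; "ee_pos": TCP position; "orientation": TCP orientation; "wrist_force": force on the tool from outside, world axes, zero at the start; "wrist_torque": the same for the moment, N m; "opening": finger opening in m; "grip_force": force on a finger pad.
Only numpy, scipy, OpenCV 4.12 (cv2) and the standard library are available. Lean on these libraries where they do the work, as an engineer would, in place of code of your own. Each camera call takes 0.05 s, during which the arm holds its last target. There are 200 camera calls.

## Task

Swing the low wooden gate of the mineral display shut, then take the locking pin from its wooden block, pass it down through the gate's ring and turn it until its square shank matches the square hole in the post's collar, so that it slides fully home with its flange flat on the ring; let go of it. Feel for the fit with light pressure and never force the pin, and leave the specimens and the bowl where they are.

Things in the scene. Friction and masses are not known exactly. Their poses are not given: they have to be found in the camera images.
- frame: Fixed wooden gate frame. Origin on the shelf, midway along the shut gate; x points away from the robot, y along the shut gate to the hinge post, z up. Hinge post 40 mm square, 97 mm high, at y = +130 mm; lock post 56 mm square, at y = -130 mm, 66 mm high with the brass collar on top.
- lock_mouth (a point): Centre of the mouth of the hole in the round brass collar (47 mm wide, 20 deep), 66 mm up. The hole is a 15.5 mm square, right through; the post below is hollow. The collar stands turned 0.2 to 1.37 rad (counterclockwise from above) from square with the frame. That angle is NOT reported (this point turns with the frame): see or feel it. The collar is very stiff (3 N m).
- gate (a joint): Gate angle: 0 = shut at its stop, growing as the free end swings towards the robot (-x of the frame); starts at 0.4 to 0.75 rad. Slightly stiff (0.12 N m), stays where left. The leaf is a board 12 mm thick centred on the hinge axis, 10 to 66 mm above the shelf, 198 mm long.
- gate_hinge (a point): Point on the gate's upright hinge axis, at half height of the leaf (38 mm up); turns with the gate: -y runs along the leaf to the free end, -x is the face on the robot's side. On top of the leaf, from 140 to 210 mm from the hinge, lies a steel strap 24 mm wide (top at 76 mm) that carries the ring.
- gate_ring (a point): Centre of the top of the steel ring at the gate's free end, 230 mm from the hinge, top 76 mm above the shelf: 45 mm outside, 30 mm round hole, 4 mm thick. With the gate shut it lies straight over the collar, 6 mm above it.
- holder: Fixed wooden block 70 x 70 x 60 mm high, origin at the centre of its underside, with a round 24 mm hole through it in which the pin stands upright.
- pin: Locking pin, upright in the holder, 130 g. Origin: centre of the flange's underside (60 mm up at the start), z up. Below it a 14 x 14 mm square shank, sides along x and y, 45 mm long, then a round nose 12 mm across, 6 mm long. Above it a flange 38 mm across, 5 mm thick. Pressing it on collar, ring, gate or post with more than 25 N damages them. Fully home the origin is 76 mm up, flange on ring.
- wulfenite: Bystander: upright orange wulfenite plate on a brown rock base, 35 x 75 mm, 61 mm high, behind the gate; origin under its centre. Leave it.
- quartz: Bystander: brown six-sided smoky quartz crystal, 52 mm across, 76 mm high, behind the gate; origin under its centre. Leave it.
- bowl: Bystander: blue glazed clay bowl, 100 mm across, 42 mm high, behind the gate near the lock post; origin under its centre. Leave it.
- bomb: Bystander: dark basalt bomb with green olivine grains, 84 mm across, 59 mm high, on the other side of the gate from the holder; origin under its centre. Leave it.
- pin_grip (a point): Centre of the pin's flat wooden grip, 23 mm above the pin's origin; axes as the pin's. The grip is 40 mm long (x), 12 mm thick (y) and 36 mm high, standing on the flange.
- pin_shoulder (a point): Lower end of the pin's square shank, 45 mm below the pin's origin, where the round nose begins. The nose enters the collar's hole at any angle; the shank's end then stands on the collar until the pin is turned to match (within about 0.1 rad; each quarter turn is the same).
There are look-alikes about, which are no part of the job. Leave any purple look-alike of the pin alone.

How it is judged:
By the outcome, as a careful person would: the job done as asked, in the order asked, and still so for the second after the job is handed in, with the robot touching nothing.
It also fails if it takes over 72 s, if anything falls off the work surface, if the arm or the gripper's body presses on something with over 40 N, if the wrist force passes 120 N, or if a joint passes its speed limit or range.

## Working session

There is one attempt and no reset: what is moved stays moved. The work goes in short steps, Python scripts to look and compute and a tool call to move; the robot and the scene stay as the last step left them, time stands still between calls to the robot, and variables do not carry over. Pictures are saved under pics/ and viewed, at most 10 in all, crops included, and the job is handed in when it is done.

Besides the shell and the picture viewer there is one more tool, called after ">>>" as a command line: name --argument value ..., lists and objects as JSON in quotes. send_rows: Moves the arm, as the interface text tells. Shift numbers are shares of 300 mm and turn numbers shares of 45 degrees, none past 1 either way. Its arguments: {"type":"object","properties":{"steps":{"type":"array","items":{"type":"number"}},"newtons":{"type":"number"}},"required":["steps"]}

```bash
ls; mkdir -p pics
python3 - <<'E'
from plant import manip
import cv2,numpy as np
for n in ("scene","top"):
    c=manip.capture(n); cv2.imwrite(f"pics/{n}0.png",c["pixels"][:,:,::-1]); np.savez(f"{n}0.npz",**c)
s=manip.read_state(); print(s["t"],s["ee_pos"],s["orientation"],s["opening"])
E
```

```text
pics
0.1 [ 0.24509187 -0.62856147  0.29131454] [[-9.31709229e-01 -3.63204474e-01 -6.49780934e-04]
 [-3.63205039e-01  9.31708241e-01  1.36161338e-03]
 [ 1.10862179e-04  1.50463146e-03 -9.99998862e-01]] 0.08751792273181996
```

View pics/scene0.png

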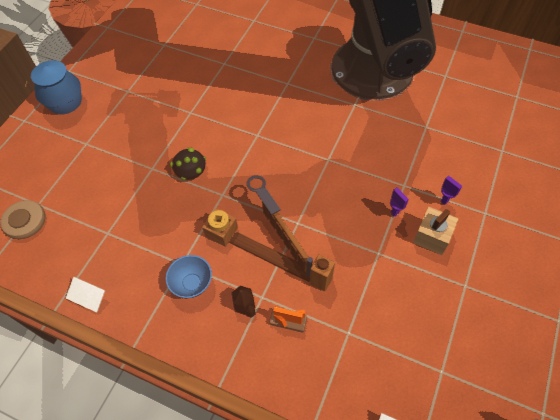

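View pics/top0.png

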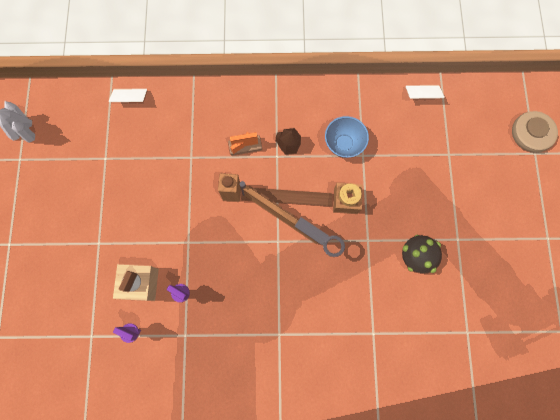

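Top view: hinge post (229,185), lock post with yellow collar (349,196), gate ring (334,245), pin block (133,282), purple decoys (180,293) and (128,333).

```bash
cat > h.py <<'E'
import numpy as np,cv2
def cloud(c):
    K,R,t=c["K"],c["R"],c["t"]; z=c["range_z"]; v,u=np.mgrid[:z.shape[0],:z.shape[1]]
    P=np.stack([(u-K[0,2])/K[0,0]*z,(v-K[1,2])/K[1,1]*z,z],-1)
    W=(P-t)@R; W[z==0]=np.nan; return W
def ray(c,uv,h):
    d=c["R"].T@np.linalg.inv(c["K"])@np.array([*uv,1.]); o=-c["R"].T@c["t"]
    return o+d*(h-o[2])/d[2]
def proj(c,X):
    p=c["K"]@(c["R"]@np.asarray(X)+c["t"]); return p[:2]/p[2]
E
python3 - <<'E'
from h import *
c=dict(np.load("top0.npz")); W=cloud(c); hsv=cv2.cvtColor(c["pixels"],cv2.COLOR_RGB2HSV)
print(c["K"][0,0], -c["R"].T@c["t"])
def roi(u0,u1,v0,v1): 
    m=np.zeros(W.shape[:2],bool); m[v0:v1,u0:u1]=1; return m
def zsel(m,a,b): return m&(W[...,2]>a)&(W[...,2]<b)
for n,r,a,b in [("hingepost",roi(215,245,170,205),.09,.105),("lockpost",roi(330,368,178,215),.058,.074),("ring",roi(318,350,232,262),.066,.086),("leaf",roi(235,350,180,262),.055,.086),
  ("block",roi(110,165,260,305),.052,.0615),("grip",roi(110,165,255,305),.085,.11),("flange",roi(110,165,260,305),.062,.07),("floor",roi(200,220,300,320),-.1,.1)]:
    m=zsel(r,a,b); 
    if m.sum()<3: print(n,m.sum());continue
    p=W[m]; rc=cv2.minAreaRect((p[:,:2]*1000).astype(np.float32)); print(n,m.sum(),p.mean(0).round(4),np.round(rc[0],1),np.round(rc[1],1),round(rc[2],1), np.median(p[:,2]).round(4))
Y=(hsv[...,0]>20)&(hsv[...,0]<32)&(hsv[...,1]>140)&(hsv[...,2]>130)&roi(325,375,175,215)
p=W[Y]; print("collar",Y.sum(),np.nanmean(p,0), cv2.minEnclosingCircle((p[:,:2]*1000).astype(np.float32)))
im=c["pixels"][:,:,::-1]
A=cv2.resize(im[175:217,328:370],(400,400),interpolation=cv2.INTER_CUBIC);B=cv2.resize(im[255:311,108:164],(400,400),interpolation=cv2.INTER_CUBIC)
cv2.imwrite("pics/crop1.png",np.hstack([A,B]))
E
```

```text
428.2909056273773 [0.40095936 0.00464516 0.944364  ]
hingepost 96 [0.6608 0.1022 0.0955] [662.1 102.6] [21.8 21.4] 4.3 0.0955
lockpost 333 [ 0.6395 -0.1558  0.0645] [ 639.5 -156.4] [44.1 46.2] 0.7 0.0648
ring 299 [ 0.5324 -0.1077  0.0749] [ 529.2 -107.6] [59.7 44.1] 74.0 0.0749
leaf 1322 [ 0.5922 -0.0458  0.0698] [589.7 -29.5] [242.9 157.6] 86.7 0.07
block 826 [0.4585 0.2972 0.0589] [459.  299.5] [71.7 70. ] 86.7 0.0591
grip 170 [0.4585 0.2975 0.0976] [459.  298.8] [12.4 39.7] 67.2 0.0993
flange 127 [0.4562 0.2901 0.0643] [458.6 296.8] [68.2 68.4] 82.5 0.0641
floor 400 [ 0.4025  0.1474 -0.0007] [402.6 147.5] [42.6 40.1] 89.5 -0.0007
collar 0 [nan nan nan] ((0.0, 0.0), 0.0)<stdin>:13: RuntimeWarning: Mean of empty slice
```

View pics/crop1.png

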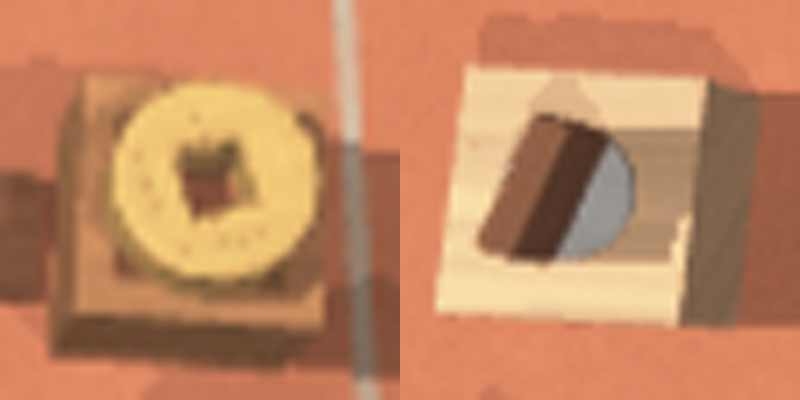

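Crop: the collar's square hole (left) is clearly turned about 15° in the picture; the pin's grip (right) slants upper-right on the block. Now the exact gate geometry, the decoys, and the wrist camera's mount.

```bash
cat >> h.py <<'E'
def go(s,pos,yaw_y):
    """row numbers to reach TCP pos with tool down, tool y at world yaw (deg)"""
    from scipy.spatial.transform import Rotation as Ro
    a=np.radians(yaw_y); y=np.array([np.cos(a),np.sin(a),0]); z=np.array([0,0,-1.]); T=np.stack([np.cross(y,z),y,z],1)
    R=np.array(s["orientation"]); d=R.T@(np.array(pos)-s["ee_pos"])/.3
    r=Ro.from_matrix(R.T@T).as_rotvec()/(np.pi/4); return np.r_[d,r].round(4).tolist()
E
python3 - <<'E'
from h import *
from plant import manip
c=dict(np.load("top0.npz")); W=cloud(c); hsv=cv2.cvtColor(c["pixels"],cv2.COLOR_RGB2HSV)
P=(hsv[...,0]>125)&(hsv[...,0]<150)&(hsv[...,1]>120)&(hsv[...,2]>40)
n,l,st,ce=cv2.connectedComponentsWithStats(P.astype(np.uint8))
for i in range(1,n):
    if st[i,4]>30: p=W[l==i]; print("purple",p.min(0).round(3),p.max(0).round(3))
p=W[230:280,398:446].reshape(-1,3); p=p[p[:,2]>.02]; print("bomb",p.min(0).round(3),p.max(0).round(3))
# gate ring: circle fit to points far along the leaf
L=np.array([.6395,-.1564]);H0=np.array([.6621,.1026]);u=(H0-L)/np.linalg.norm(H0-L);H=L+.230*u
m=W[225:268,290:355].reshape(-1,3); m=m[(m[:,2]>.068)&(m[:,2]<.085)]; q=m[:,:2]-H; r=np.linalg.norm(q,axis=1)
for a,b in ((.145,.205),(.215,.26)):
    k=q[(r>a)&(r<b)]; print(a,len(k),k.mean(0),np.degrees(np.arctan2(-k[:,0].mean(),-k[:,1].mean())))
print("rmax",r.max(),"H",H,"shut deg",np.degrees(np.arctan2(u[0],u[1])))
s=manip.read_state(); w=manip.capture("wrist"); R=np.array(s["orientation"])
print("cam in tool",R.T@(-w["R"].T@w["t"]-s["ee_pos"]),"\n",(w["R"]@R).round(3),w["K"][0,0])
print(go(s,[.53,-.02,.30],70)); print(s["wrist_force"])
E
```

```text
purple [nan nan nan] [nan nan nan]
purple [0.36  0.282 0.052] [0.375 0.311 0.058]
purple [0.342 0.281 0.051] [0.369 0.317 0.095]
bomb [ 0.473 -0.349  0.02 ] [ 0.556 -0.268  0.066]
0.145 295 [-0.10375856 -0.14494275] 35.59731811893826
0.215 167 [-0.1351406 -0.191408 ] 35.22339970951485
rmax 0.2515452429521897 H [0.65949353 0.07272935] shut deg 4.9869231612234834
cam in tool [ 0.07298476  0.00047805 -0.09318851] 
 [[ 0.     1.    -0.   ]
 [-0.962  0.    -0.272]
 [-0.272  0.     0.962]] 307.84985302978237
[-1.6216, 1.5451, -0.0268, 0.0018, -0.0008, 0.9177]
[ 0.1007689   0.28604098 -0.06871657]
```

>>> send_rows --steps '[-0.8,0.76,0,0,0,0.46,-1,-0.8,0.76,0,0,0,0.46,-1,-0.8,0.76,0,0,0,0.46,-1,-0.8,0.76,0,0,0,0.46,-1,-0.8,0.76,0,0,0,0.46,-1,-0.8,0.76,0,0,0,0.46,-1,-0.8,0.76,0,0,0,0.46,-1]' --newtons 20

```text
t: 1.02
ee_pos: [0.3866, -0.328, 0.2924]
orientation: [[-1.0, -0.013, 0.0], [-0.013, 1.0, -0.0], [-0.0, -0.0, -1.0]]
wrist_force: [0.9, 0.1, 0.4]
opening: 0.023
grip_force: 0.0
```

Run:
```python
from h import *
from plant import manip
s=manip.read_state(); print(s["t"],s["ee_pos"],s["opening"],s["wrist_force"])
H=np.array([.6595,.0727])
def at(a,off,r=.11):
    a=np.radians(4.99+a); d=np.array([-np.sin(a),-np.cos(a)]); n=np.array([-np.cos(a),np.sin(a)]); return H+r*d+n*off
print(at(30.4,.05),at(0,.0155))
print(go(s,[*at(30.4,.05),.30],70)); print(go(s,[*at(30.4,.05),.103],70))
```

```text
1.025 [ 0.38655366 -0.32796535  0.29236989] 0.023011067075147367 [0.94413892 0.09958514 0.3950033 ]
[0.55503328 0.01198177] [ 0.63449074 -0.03553487]
[-0.5767, 1.1256, -0.0252, 0.0001, 0.0006, 0.4614]
[-0.5764, 1.1256, 0.6315, 0.0001, 0.0006, 0.4614]
```

>>> send_rows --steps '[-0.52,1,0,0,0,0.46,-1,-0.52,1,0,0,0,0.46,-1,-0.52,1,0,0,0,0.46,-1,-0.52,1,0,0,0,0.46,-1,-0.52,1,0,0,0,0.46,-1,-0.52,1,0,0,0,0.46,-1,-0.52,1,0,0,0,0.46,-1]'

```text
t: 1.9
ee_pos: [0.54, -0.0262, 0.2915]
orientation: [[-0.94, 0.342, -0.001], [0.342, 0.94, -0.0], [0.001, -0.001, -1.0]]
wrist_force: [0.0, -0.7, 0.6]
opening: 0.0003
grip_force: 0.0
```

Run:
```python
from h import *
from plant import manip
s=manip.read_state(); print(s["t"],s["ee_pos"],s["opening"],s["wrist_force"])
print(go(s,[.555,.012,.25],70)); print(go(s,[.555,.012,.103],70))
```

```text
1.9 [ 0.54003144 -0.02620175  0.29145056] 0.00033250338101520186 [ 0.0335281  -0.72977804  0.57631335]
[-0.0035, 0.1368, 0.1381, -0.0008, -0.0009, 0.0006]
[-0.0039, 0.1371, 0.6281, -0.0008, -0.0009, 0.0006]
```

>>> send_rows --steps '[0,0.137,0.1,0,0,0,-1,0,0.137,0.25,0,0,0,-1,0,0.137,0.4,0,0,0,-1,0,0.137,0.55,0,0,0,-1,0,0.137,0.628,0,0,0,-1,0,0.137,0.628,0,0,0,-1]'

```text
t: 2.65
ee_pos: [0.5517, 0.0092, 0.1019]
orientation: [[-0.939, 0.345, -0.004], [0.345, 0.939, -0.002], [0.004, -0.003, -1.0]]
wrist_force: [0.4, -0.4, 0.3]
opening: 0.0005
grip_force: 0.0
```

Run:
```python
from h import *
from plant import manip
s=manip.read_state(); print(s["t"],s["ee_pos"],s["opening"],s["wrist_force"])
H=np.array([.6595,.0727])
def at(a,off,r=.11):
    a=np.radians(4.99+a); d=np.array([-np.sin(a),-np.cos(a)]); n=np.array([-np.cos(a),np.sin(a)]); return H+r*d+n*off
for a in (26,20,14,8,3,0): print(a,go(s,[*at(a,.0165),.103],85-a*.5))
```

```text
2.65 [0.55166991 0.00916285 0.10188485] 0.0004757025460932749 [ 0.42352522 -0.4046639   0.33171097]
26 [-0.1415, -0.027, -0.0041, -0.0038, -0.0046, -0.0487]
20 [-0.1787, -0.038, -0.0042, -0.0037, -0.0047, -0.1154]
14 [-0.2169, -0.0449, -0.0044, -0.0035, -0.0048, -0.182]
8 [-0.2556, -0.0478, -0.0045, -0.0034, -0.0049, -0.2487]
3 [-0.288, -0.0472, -0.0046, -0.0033, -0.005, -0.3042]
0 [-0.3073, -0.0454, -0.0047, -0.0032, -0.005, -0.3376]
```

>>> send_rows --steps '[-0.08,-0.02,0,0,0,-0.03,-1,-0.14,-0.027,0,0,0,-0.05,-1,-0.179,-0.038,0,0,0,-0.115,-1,-0.217,-0.045,0,0,0,-0.18,-1,-0.236,-0.046,0,0,0,-0.215,-1,-0.256,-0.048,0,0,0,-0.25,-1,-0.272,-0.048,0,0,0,-0.275,-1,-0.288,-0.047,0,0,0,-0.304,-1,-0.298,-0.046,0,0,0,-0.32,-1,-0.298,-0.046,0,0,0,-0.32,-1]'

```text
t: 3.9
ee_pos: [0.6324, -0.0327, 0.1037]
orientation: [[-0.995, 0.099, 0.0], [0.099, 0.995, -0.0], [-0.0, -0.0, -1.0]]
wrist_force: [-0.1, -0.7, -0.5]
opening: 0.0004
grip_force: 0.0
```

```bash
cat >> h.py <<'E'
def gate_deg(c):
    W=cloud(c); H=np.array([.6595,.0727]); m=W.reshape(-1,3); m=m[(m[:,2]>.070)&(m[:,2]<.08)]; q=m[:,:2]-H; r=np.linalg.norm(q,axis=1)
    k=q[(r>.145)&(r<.205)&(q[:,1]<-.05)&(q[:,0]<.03)]; 
    return len(k),k.mean(0),np.degrees(np.arctan2(-k[:,0].mean(),-k[:,1].mean()))-4.99
E
python3 - <<'E'
from h import *
from plant import manip
s=manip.read_state(); print(s["t"],s["ee_pos"],s["wrist_force"],s["orientation"][:,1])
c=manip.capture("scene"); cv2.imwrite("pics/scene1.png",cv2.resize(c["pixels"][140:320,160:380,::-1],None,fx=3,fy=3,interpolation=cv2.INTER_CUBIC)); print(gate_deg(c))
E
```

```text
3.9 [ 0.63244259 -0.03267343  0.10366491] [-0.14693007 -0.65230559 -0.53576074] [ 9.90723452e-02  9.95080233e-01 -3.29220799e-05]
(144, array([-0.00978438, -0.17735787]), np.float64(-1.832339748896671))
```

View pics/scene1.png

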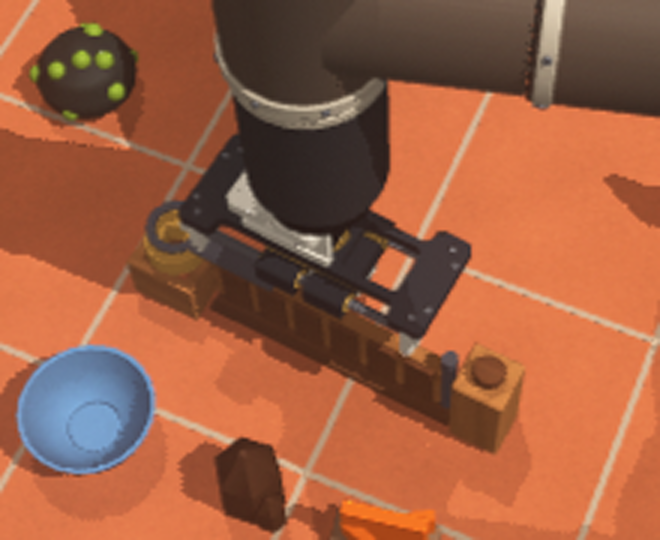

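The leaf is almost shut: the ring (crop 172,228) lies nearly over the collar. I'll push on gently to the stop.

>>> send_rows --steps '[-0.004,0,0,0,0,0,-1,-0.007,0,0,0,0,0,-1,-0.007,0,0,0,0,0,-1]'

```text
t: 4.32
ee_pos: [0.6341, -0.0329, 0.1037]
orientation: [[-0.995, 0.099, -0.0], [0.099, 0.995, -0.0], [0.0, -0.0, -1.0]]
wrist_force: [-0.5, -0.0, 0.3]
opening: 0.0003
grip_force: 0.5
```

>>> send_rows --steps '[-0.004,0,0,0,0,0,-1,-0.004,0,0,0,0,0,-1]'

```text
t: 4.58
ee_pos: [0.6343, -0.0329, 0.1037]
orientation: [[-0.995, 0.099, -0.002], [0.099, 0.995, 0.0], [0.002, -0.0, -1.0]]
wrist_force: [-6.2, 2.7, 3.6]
opening: 0.0001
grip_force: 2.9
```

The gate is at its stop (about 6 N). Next: back off, rise, and look down on the collar with the wrist camera.

>>> send_rows --steps '[0.05,0,0,0,0,0,-1,0.05,0,-0.15,0,0,0,-1,0.05,0,-0.3,0,0,0,-1,-0.1,-0.15,-0.3,0,0,0,-1,-0.2,-0.3,-0.3,0,0,0,-1,-0.3,-0.41,-0.25,0,0,0,-1,-0.3,-0.41,-0.2,0,0,0,-1,-0.3,-0.41,-0.2,0,0,0,-1,-0.3,-0.41,-0.2,0,0,0,-1]'

```text
t: 5.7
ee_pos: [0.7126, -0.1635, 0.1645]
orientation: [[-0.995, 0.098, 0.001], [0.098, 0.995, -0.0], [-0.001, -0.0, -1.0]]
wrist_force: [0.2, 0.3, 0.3]
opening: 0.0003
grip_force: 0.0
```

Run:
```python
from h import *
from plant import manip
w=manip.capture("wrist"); np.savez("w1.npz",**w); t=manip.capture("top"); np.savez("top1.npz",**t)
s=manip.read_state(); print(s["t"],s["ee_pos"],s["wrist_force"])
p=proj(w,[.6395,-.1564,.066]); print(p); u,v=p.astype(int)
im=w["pixels"][:,:,::-1]; u0=max(u-70,0);v0=max(v-70,0); A=cv2.resize(im[v0:v0+140,u0:u0+140],(560,560),interpolation=cv2.INTER_CUBIC); print(u0,v0)
cv2.imwrite("pics/w1.png",A)
```

```text
5.8 [ 0.71298261 -0.16340957  0.1651027 ] [ 0.40374342 -0.01656645  0.6404551 ]
[277.58358626 126.18906924]
207 56
```

View pics/w1.png

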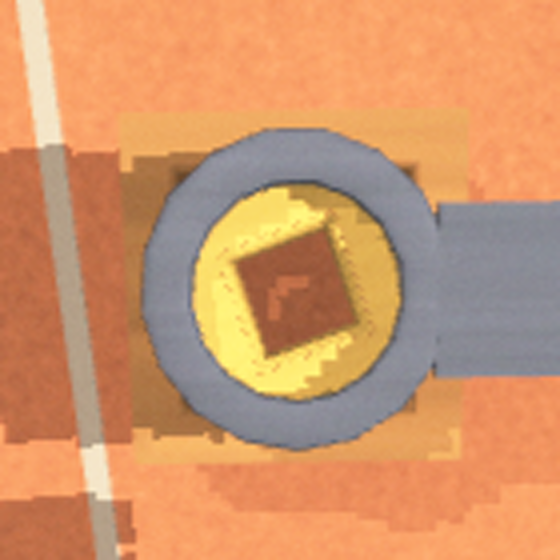

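The ring (crop 297,287) sits concentrically over the collar, so the gate is shut. The square hole's corners are at about (235,262), (330,228), (357,322) and (268,355).

Run:
```python
from h import *
from plant import manip
w=dict(np.load("w1.npz")); hsv=cv2.cvtColor(w["pixels"],cv2.COLOR_RGB2HSV)
print(hsv[56+72,207+65:207+95:3].tolist())
W=cloud(w)
hole=np.zeros(hsv.shape[:2],np.uint8); sub=(hsv[56:196,207:347,0]<17); hole[56:196,207:347]=sub
hole2=np.zeros_like(hole); cv2.circle(hole2,(207+74,56+73),24,1,-1); hole&=hole2
n,l,st,ce=cv2.connectedComponentsWithStats(hole); i=l[129,281]; print(st[i],ce[i])
cn,_=cv2.findContours((l==i).astype(np.uint8),0,1); pts=cn[0][:,0].astype(float)
P=np.array([ray(w,p,.066)[:2]*1000 for p in pts],np.float32); rc=cv2.minAreaRect(P); print("hole",rc)
bx=cv2.boxPoints(cv2.minAreaRect(cn[0]));print(bx)
# ring: outer contour by height
m=((W[...,2]>.070)&(W[...,2]<.080)); q=W[m][:,:2]*1000; 
d=np.linalg.norm(q-np.array(rc[0]),axis=1); q=q[(d<26)&(q[:,1]<rc[0][1]+8)]; r_in=np.linalg.norm(q-np.array(rc[0]),axis=1)
print("ring bbox",q.min(0),q.max(0),len(q)); 
A=np.c_[2*q,np.ones(len(q))]
g=cv2.fitEllipse
# leaf strap direction
print(gate_deg(dict(np.load("top1.npz"))))
s=manip.read_state(); print(s["orientation"],w["R"])
print("to pin",go(s,[.459,.2985,.24],67.2))
```

```text
[[9, 158, 153], [10, 162, 187], [9, 161, 197], [10, 159, 162], [10, 156, 155], [9, 158, 155], [9, 157, 159], [17, 159, 146], [19, 159, 213], [20, 161, 226]]
[266 113  30  32 596] [280.44127517 128.41778523]
hole ((641.0721435546875, -154.8513641357422), (14.335365295410156, 14.465446472167969), 14.102547645568848)
[[264.6756   121.1195  ]
 [287.5683   112.685356]
 [296.10486  135.85608 ]
 [273.21216  144.29022 ]]
ring bbox [ 619.05531187 -177.16371767] [ 663.39622714 -146.88204588] 1743
(135, array([-0.01602048, -0.19191074]), np.float64(-0.21808054890819228))
[[-9.95188957e-01  9.79586323e-02  1.74547914e-03]
 [ 9.79586087e-02  9.95190485e-01 -9.91995392e-05]
 [-1.74680169e-03  7.22624225e-05 -9.99998472e-01]] [[ 9.80239032e-02  9.95184055e-01 -1.04135405e-04]
 [ 9.57609403e-01 -9.42943823e-02  2.72199926e-01]
 [ 2.70879207e-01 -2.67818202e-02 -9.62240713e-01]]
to pin [0.9929, 1.4494, -0.2513, 0.0004, 0.0022, 0.3817]
```

>>> send_rows --steps '[0.1,0.15,-0.25,0,0,0,-0.1,0.24,0.35,-0.25,0,0,0.1,-0.1,0.38,0.55,-0.25,0,0,0.2,-0.1,0.5,0.72,-0.25,0,0,0.3,-0.1,0.6,0.9,-0.25,0,0,0.38,-0.1,0.68,1,-0.25,0,0,0.38,-0.1,0.68,1,-0.25,0,0,0.38,-0.1,0.68,1,-0.25,0,0,0.38,-0.1]'

```text
t: 6.8
ee_pos: [0.5391, 0.1557, 0.2398]
orientation: [[-0.923, 0.385, 0.002], [0.385, 0.923, 0.001], [-0.001, 0.002, -1.0]]
wrist_force: [0.4, -0.3, -0.2]
opening: 0.0396
grip_force: 0.0
```

Run:
```python
from h import *
from plant import manip
s=manip.read_state(); print(s["t"],s["ee_pos"],s["opening"],s["wrist_force"])
print(go(s,[.459,.2985,.24],67.2))
```

```text
6.8 [0.53907556 0.15573201 0.23983037] 0.03962865648489635 [ 0.39616861 -0.26737555 -0.23450873]
[0.4294, 0.3366, -0.0005, 0.0019, 0.0014, 0.004]
```

>>> send_rows --steps '[0.15,0.12,0,0,0,0,-0.1,0.3,0.24,0,0,0,0,-0.1,0.43,0.337,0,0,0,0,-0.1,0.43,0.337,0,0,0,0,-0.1,0.43,0.337,0,0,0,0,-0.1]'

```text
t: 7.42
ee_pos: [0.4604, 0.2969, 0.2388]
orientation: [[-0.922, 0.388, 0.0], [0.388, 0.922, -0.0], [-0.0, -0.0, -1.0]]
wrist_force: [-0.3, -1.1, 0.5]
opening: 0.0394
grip_force: 0.0
```

Run:
```python
from h import *
from plant import manip
w=manip.capture("wrist"); np.savez("w2.npz",**w); s=manip.read_state(); print(s["t"],s["ee_pos"])
W=cloud(w); m=((W[...,2]>.092)&(W[...,2]<.106)); n,l,st,ce=cv2.connectedComponentsWithStats(m.astype(np.uint8))
for i in range(1,n):
    if st[i,4]>100: p=W[l==i]; print(st[i],p.mean(0).round(4),cv2.minAreaRect((p[:,:2]*1000).astype(np.float32)))
cv2.imwrite("pics/w2.png",w["pixels"][:,:,::-1])
```

```text
7.475 [0.46050413 0.29654151 0.23878055]
[205  87  54  18 679] [0.3592 0.3028 0.0928] ((359.31439208984375, 302.54327392578125), (39.035377502441406, 11.634398460388184), 66.9693603515625)
[275 194  16  51 752] [0.4583 0.302  0.1011] ((459.59027099609375, 301.28717041015625), (11.809568405151367, 40.156558990478516), 67.76200103759766)
[139 229  48  17 458] [0.4369 0.2031 0.0927] ((436.99749755859375, 203.13218688964844), (38.80817794799805, 11.341469764709473), 59.60395431518555)
```

View pics/w2.png

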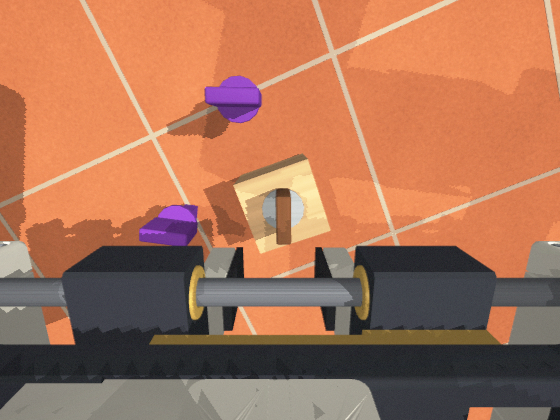

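Wrist view: the pin's grip is at (283,215), square to the fingers; the decoys at (235,97) and (170,225) are clear. Now down to grasp it.

>>> send_rows --steps '[0.008,0.01,0.1,0,0,0,-0.1,0.008,0.01,0.22,0,0,0,-0.1,0.008,0.01,0.3,0,0,0,-0.1,0.008,0.01,0.34,0,0,0,-0.1,0.008,0.01,0.34,0,0,0,-0.1,0.008,0.01,0.34,0,0,0,-0.1]'

```text
t: 8.22
ee_pos: [0.4595, 0.3014, 0.1377]
orientation: [[-0.922, 0.388, 0.001], [0.388, 0.922, 0.001], [-0.001, 0.001, -1.0]]
wrist_force: [-0.1, 0.9, 0.3]
opening: 0.0392
grip_force: 0.0
```

>>> send_rows --steps '[0,0,0,0,0,0,-1,0,0,0,0,0,0,-1,0,0,0,0,0,0,-1,0,0,0,0,0,0,-1]' --newtons 25

```text
t: 8.72
ee_pos: [0.4588, 0.3014, 0.137]
orientation: [[-0.922, 0.387, 0.0], [0.387, 0.922, 0.0], [-0.0, 0.0, -1.0]]
wrist_force: [-0.2, -0.7, 2.1]
opening: 0.0118
grip_force: 25.0
```

>>> send_rows --steps '[0,0,-0.1,0,0,0,-1,0,0,-0.25,0,0,0,-1,0,0,-0.4,0,0,0,-1,-0.1,-0.1,-0.4,0,0,-0.1,-1,-0.22,-0.22,-0.4,0,0,-0.25,-1,-0.36,-0.36,-0.4,0,0,-0.4,-1,-0.5,-0.5,-0.4,0,0,-0.5,-1,-0.62,-0.62,-0.4,0,0,-0.65,-1,-0.74,-0.74,-0.4,0,0,-0.82,-1,-0.8,-0.8,-0.4,0,0,-0.82,-1,-0.8,-0.8,-0.4,0,0,-0.82,-1,-0.8,-0.8,-0.4,0,0,-0.82,-1]'

```text
t: 10.22
ee_pos: [0.5866, -0.0128, 0.2563]
orientation: [[-0.97, -0.243, -0.001], [-0.243, 0.97, 0.0], [0.001, 0.0, -1.0]]
wrist_force: [-0.3, 0.4, -1.2]
opening: 0.0116
grip_force: 25.0
```

Run:
```python
from h import *
from plant import manip
w=manip.capture("wrist"); np.savez("w3.npz",**w); s=manip.read_state(); print(s["t"],s["ee_pos"],s["opening"],s["wrist_force"],s["joint_pos"])
print(go(s,[.641-.05,-.155+.0,.255],104.1))
R=np.array(s["orientation"]); T=(cloud(w)-s["ee_pos"])@R
m=(T[...,2]>.066)&(T[...,2]<.078)&(abs(T[...,1])<.03)&(abs(T[...,0])<.05); p=T[m]; print(m.sum(),p.min(0),p.max(0))
g=(T[...,2]>.030)&(T[...,2]<.042)&(abs(T[...,1])<.0075)&(T[...,0]>0)&(T[...,0]<.05); p=T[g]; print(g.sum(),p.min(0),p.max(0))
cv2.imwrite("pics/w3.png",cv2.resize(w["pixels"][140:300,180:380,::-1],None,fx=3,fy=3))
```

```text
10.275 [ 0.5867046  -0.01239824  0.25656762] 0.01218201136383672 [ 0.41510163 -0.29883271 -1.05072772] [ 3.11693030e-01  2.40857240e-01 -2.38897641e-01 -2.67463852e-04
 -1.09139326e+00 -1.63591293e+00]
[0.1021, -0.4645, 0.0052, 0.0003, -0.0005, 0.0005]
503 [ 0.0062648  -0.01685714  0.0661625 ] [0.01904415 0.01704329 0.07675118]
853 [ 0.00572929 -0.00748861  0.03003109] [0.01919898 0.00749258 0.04181411]
```

View pics/w3.png

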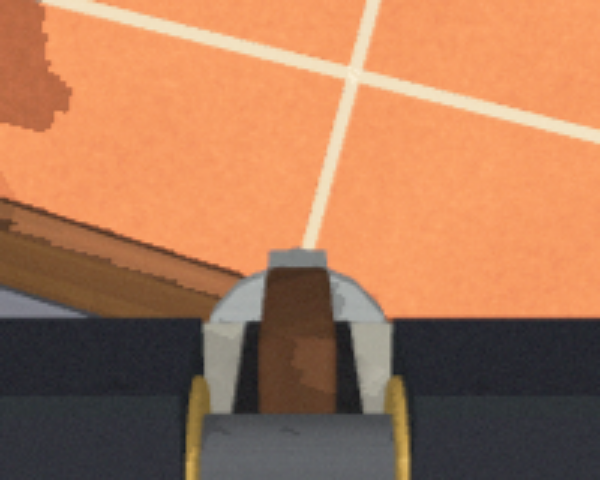

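The shank's end shows beyond the flange, at crop (270–327, 250–268). I'll measure it in the tool frame, then place it over the hole.

Run:
```python
from h import *
from plant import manip
w=dict(np.load("w3.npz")); s=manip.read_state(); R=np.array(s["orientation"]); T=(cloud(w)-s["ee_pos"])@R
hsv=cv2.cvtColor(w["pixels"],cv2.COLOR_RGB2HSV)
m=(T[...,2]>.100)&(T[...,2]<.135)&(abs(T[...,1])<.03)&(abs(T[...,0])<.03); p=T[m]; v,u=np.nonzero(m); print(m.sum(),p.min(0),p.max(0),u.min(),u.max(),v.min(),v.max())
print(w["K"])
# sides of shank at each row: ray -> depth .122 plane
for vv in range(v.min(),v.max()+1):
    uu=u[v==vv]; a,b=[(ray(w,(x,vv-.5),s["ee_pos"][2]-.122)-s["ee_pos"])@R for x in (uu.min()-.5,uu.max()+.5)]; print(vv,uu.min(),uu.max(),a.round(4),b.round(4), T[vv,279,2].round(4))
```

```text
105 [ 0.00488204 -0.00677989  0.10905836] [0.006295   0.00699599 0.12616647] 269 288 222 228
[[307.84985303   0.         278.70877635]
 [  0.         307.84985303 213.57552167]
 [  0.           0.           1.        ]]
222 278 279 [ 0.0066 -0.0006  0.122 ] [0.0066 0.0008 0.122 ] 0.1262
223 270 288 [ 0.0058 -0.0065  0.122 ] [0.0058 0.0074 0.122 ] 0.1208
224 269 288 [ 0.005  -0.0072  0.122 ] [0.005  0.0074 0.122 ] 0.1193
225 269 288 [ 0.0043 -0.0072  0.122 ] [0.0043 0.0074 0.122 ] 0.1163
226 269 288 [ 0.0035 -0.0072  0.122 ] [0.0035 0.0074 0.122 ] 0.1131
227 269 288 [ 0.0027 -0.0072  0.122 ] [0.0027 0.0074 0.122 ] 0.1116
228 269 288 [ 0.002  -0.0073  0.122 ] [0.0019 0.0074 0.122 ] 0.074
```

Run:
```python
from h import *
from plant import manip
s=manip.read_state(); print(go(s,[.6406,-.155,.2566],104.1)); print(go(s,[.6406,-.155,.213],104.1))
```

```text
[-0.0583, -0.5048, -0.0002, 0.0003, -0.0005, 0.0005]
[-0.0583, -0.5048, 0.1451, 0.0003, -0.0005, 0.0005]
```

>>> send_rows --steps '[-0.02,-0.17,0,0,0,0,-1,-0.04,-0.34,0,0,0,0,-1,-0.058,-0.47,0,0,0,0,-1,-0.058,-0.505,0.05,0,0,0,-1,-0.058,-0.505,0.1,0,0,0,-1,-0.058,-0.505,0.13,0,0,0,-1,-0.058,-0.505,0.13,0,0,0,-1,-0.058,-0.505,0.13,0,0,0,-1]'

```text
t: 11.28
ee_pos: [0.6411, -0.1549, 0.2184]
orientation: [[-0.97, -0.245, 0.001], [-0.245, 0.97, -0.0], [-0.001, -0.0, -1.0]]
wrist_force: [-0.3, 0.2, -1.9]
opening: 0.0116
grip_force: 25.0
```

Run:
```python
from h import *
from plant import manip
w=manip.capture("wrist"); np.savez("w4.npz",**w); c=manip.capture("scene");np.savez("sc4.npz",**c)
s=manip.read_state(); print(s["t"],s["ee_pos"],s["wrist_force"])
print(go(s,[.6406,-.155,.213],104.1)); u,v=proj(c,[.641,-.155,.08]).astype(int)
A=cv2.resize(w["pixels"][140:280,200:360,::-1],None,fx=3,fy=3); B=cv2.resize(c["pixels"][v-35:v+35,u-26:u+27,::-1],(318,420),interpolation=cv2.INTER_CUBIC)
cv2.imwrite("pics/w4.png",np.hstack([A,B]))
```

```text
11.375 [ 0.64113348 -0.15521823  0.21856698] [-0.12215061 -0.02744388 -0.85215096]
[0.0016, 0.0011, 0.0186, -0.0004, 0.0015, 0.0009]
```

View pics/w4.png

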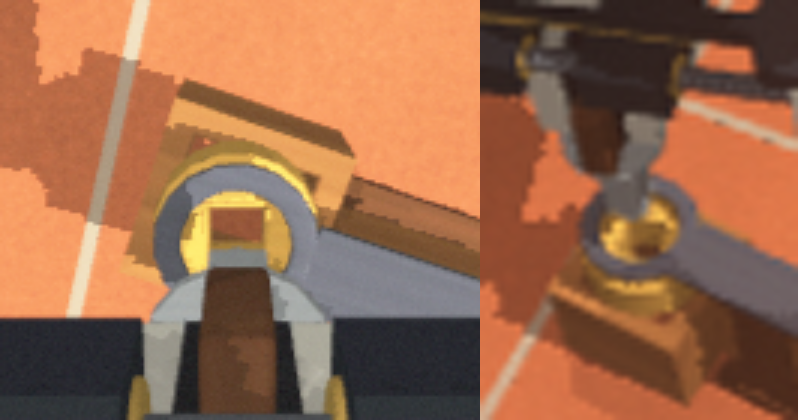

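Left: the shank end (207–267) lines up with the square hole (210–268). Right: the pin is poised over the ring. Lowering gently.

>>> send_rows --steps '[0.001,0.0015,0.03,0,0,0,-1,0.001,0.0015,0.05,0,0,0,-1,0.001,0.0015,0.065,0,0,0,-1,0.001,0.0015,0.08,0,0,0,-1,0.001,0.0015,0.09,0,0,0,-1,0.001,0.0015,0.09,0,0,0,-1]'

```text
t: 12.12
ee_pos: [0.6403, -0.1553, 0.1905]
orientation: [[-0.97, -0.244, -0.001], [-0.244, 0.97, -0.0], [0.0, 0.0, -1.0]]
wrist_force: [0.2, -1.7, -1.7]
opening: 0.012
grip_force: 25.0
```

>>> send_rows --steps '[0,0,0.005,0,0,0,-1,0,0,0.01,0,0,0,-1,0,0,0.01,0,0,0,-1]'

```text
t: 12.5
ee_pos: [0.6404, -0.1553, 0.1877]
orientation: [[-0.97, -0.244, -0.0], [-0.244, 0.97, 0.0], [0.0, 0.0, -1.0]]
wrist_force: [-0.2, 0.2, -1.7]
opening: 0.0119
grip_force: 25.0
```

Nose is in. Continue in small steps.

>>> send_rows --steps '[0,0,0.005,0,0,0,-1,0,0,0.008,0,0,0,-1,0,0,0.008,0,0,0,-1]'

```text
t: 12.88
ee_pos: [0.6403, -0.1553, 0.1852]
orientation: [[-0.97, -0.244, -0.0], [-0.244, 0.97, 0.0], [0.0, 0.0, -1.0]]
wrist_force: [0.6, 0.5, -1.2]
opening: 0.0115
grip_force: 25.0
```

>>> send_rows --steps '[0,0,0.005,0,0,0,-1,0,0,0.008,0,0,0,-1,0,0,0.008,0,0,0,-1]'

```text
t: 13.25
ee_pos: [0.6404, -0.1553, 0.1829]
orientation: [[-0.97, -0.244, -0.0], [-0.244, 0.97, 0.0], [0.0, 0.0, -1.0]]
wrist_force: [0.3, 0.2, -1.4]
opening: 0.0119
grip_force: 25.0
```

>>> send_rows --steps '[0,0,0.01,0,0,0,-1,0,0,0.02,0,0,0,-1,0,0,0.03,0,0,0,-1,0,0,0.03,0,0,0,-1]'

```text
t: 13.75
ee_pos: [0.6402, -0.1553, 0.1735]
orientation: [[-0.97, -0.244, -0.001], [-0.244, 0.97, 0.0], [0.001, 0.0, -1.0]]
wrist_force: [0.2, 0.3, -1.6]
opening: 0.0117
grip_force: 25.0
```

>>> send_rows --steps '[0,0,0.01,0,0,0,-1,0,0,0.02,0,0,0,-1,0,0,0.03,0,0,0,-1,0,0,0.04,0,0,0,-1,0,0,0.05,0,0,0,-1,0,0,0.05,0,0,0,-1]'

```text
t: 14.5
ee_pos: [0.6402, -0.1553, 0.1586]
orientation: [[-0.97, -0.244, -0.001], [-0.244, 0.97, 0.0], [0.001, 0.0, -1.0]]
wrist_force: [0.1, -1.0, -1.7]
opening: 0.0121
grip_force: 25.0
```

Last 5 mm, slowly, until the flange rests on the ring.

>>> send_rows --steps '[0,0,0.005,0,0,0,-1,0,0,0.01,0,0,0,-1,0,0,0.013,0,0,0,-1,0,0,0.013,0,0,0,-1]'

```text
t: 15.0
ee_pos: [0.6404, -0.1553, 0.155]
orientation: [[-0.97, -0.244, -0.0], [-0.244, 0.97, -0.0], [0.0, 0.0, -1.0]]
wrist_force: [0.6, 0.3, -1.8]
opening: 0.012
grip_force: 25.0
```

>>> send_rows --steps '[0,0,0.003,0,0,0,-1,0,0,0.005,0,0,0,-1,0,0,0.005,0,0,0,-1]'

```text
t: 15.38
ee_pos: [0.6404, -0.1553, 0.1535]
orientation: [[-0.97, -0.244, -0.0], [-0.244, 0.97, 0.0], [0.0, 0.0, -1.0]]
wrist_force: [-0.7, 0.1, -1.7]
opening: 0.0123
grip_force: 25.0
```

>>> send_rows --steps '[0,0,0.002,0,0,0,-1,0,0,0.003,0,0,0,-1,0,0,0.003,0,0,0,-1]'

```text
t: 15.75
ee_pos: [0.6405, -0.1553, 0.153]
orientation: [[-0.97, -0.244, 0.0], [-0.244, 0.97, -0.0], [-0.0, -0.0, -1.0]]
wrist_force: [-1.2, 0.4, 2.9]
opening: 0.012
grip_force: 25.0
```

The flange is seated on the ring (light contact). Release and retreat.

>>> send_rows --steps '[0,0,0,0,0,0,-0.1,0,0,0,0,0,0,-0.1,0,0,0,0,0,0,-0.1,0,0,0,0,0,0,-0.1,0,0,-0.1,0,0,0,-0.1,0,0,-0.25,0,0,0,-0.1,0,0,-0.4,0,0,0,-0.1,0.2,0.1,-0.5,0,0,0,-0.1,0.4,0.3,-0.5,0,0,0,-0.1,0.5,0.4,-0.5,0,0,0,-0.1,0.5,0.4,-0.5,0,0,0,-0.1,0.5,0.4,-0.5,0,0,0,-0.1]'

```text
t: 17.25
ee_pos: [0.4656, -0.0751, 0.3036]
orientation: [[-0.97, -0.245, 0.002], [-0.245, 0.97, 0.0], [-0.002, -0.0, -1.0]]
wrist_force: [0.2, 0.2, -0.3]
opening: 0.0393
grip_force: 0.0
```

Run:
```python
from h import *
from plant import manip
c=manip.capture("scene"); t=manip.capture("top"); s=manip.read_state(); print(s["t"],s["ee_pos"],s["opening"])
for x in (c,t):
    W=cloud(x); q=W.reshape(-1,3); k=q[(np.hypot(q[:,0]-.6405,q[:,1]+.155)<.024)&(q[:,2]>.05)]; print(len(k),k[:,2].max(),np.histogram(k[:,2],bins=[.05,.07,.078,.084,.09,.1,.11,.115,.12,.13])[0])
print(gate_deg(t))
cv2.imwrite("pics/end.png",np.hstack([cv2.resize(c["pixels"][140:340,160:360,::-1],(400,400)),cv2.resize(t["pixels"][100:300,190:390,::-1],(400,400))]))
```

```text
17.35 [ 0.4666125  -0.07553438  0.30284429] 0.03930124423468799
373 0.1201018746407921 [38 80 82 16 26 30 30 69  2]Traceback (most recent call last):
  File "<stdin>", line 5, in <module>
    return umr_maximum(a, axis, None, out, keepdims, initial, where)
ValueError: zero-size array to reduction operation maximum which has no identity
```

Run:
```python
from h import *
from plant import manip
c=manip.capture("scene"); W=cloud(c); q=W.reshape(-1,3)
k=q[(np.hypot(q[:,0]-.6405,q[:,1]+.155)<.03)]; print("grip top",np.median(k[(k[:,2]>.112)][:,2]))
h=q[(abs(q[:,0]-.6621)<.015)&(abs(q[:,1]-.1026)<.015)&(q[:,2]>.09)]; print("hinge post top (97)",np.median(h[:,2]))
cv2.imwrite("pics/end.png",cv2.resize(c["pixels"][160:340,160:360,::-1],(660,594),interpolation=cv2.INTER_CUBIC))
```

```text
grip top 0.11561848306812378
hinge post top (97) 0.0957622859357442
```

View pics/end.png

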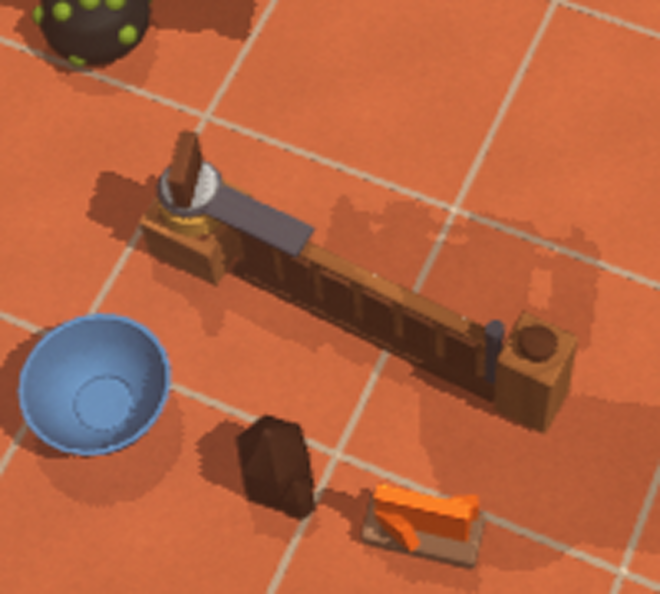

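The gate is shut and the pin stands upright with its flange flat on the ring, at (188,185). Its grip top reads 117 mm once the depth bias is allowed for, which is fully home. The bystanders are where they were, so I'm handing in.

```bash
python3 -c "
from plant import manip
print(manip.job_done())"
```

```text
the job is handed in; nothing more can be done
None
```

The gate is shut and the locking pin is fully home with its flange flat on the ring; the pin is released, the specimens and bowl were left alone, and the job was handed in after about 17 s of robot time.

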